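# Present a freshly coated roll on its carrying tray to the code reader

## Robot

A 7-joint arm with a two-finger parallel gripper is mounted at the origin on the work surface. World frame = base frame: x ahead of the robot, y to its left, z up, the work surface at z = 0. Lengths are in m, angles in rad, forces in N, time in s.
With the tool pointing down it reaches from about 0.35 to 0.9 m from the base axis. Payload 8.1 kg.
Tool frame: the origin (TCP) lies at the very end of the fingers, on their centre line; the grasp point (between the pads) lies 19 mm behind it; z points along the fingers, y is the line along which they close (so a half turn about z gives the same grasp; the last joint's range is limited). The gripper opens to 92 mm and grips with 3 to 60 N. Pads are 19 mm wide; open, the fingers measure 130 mm over their backs; the gripper's body (75 mm by 190 mm) begins 47 mm behind the grasp point.
Start: joints at [-1.444, 0.434, 0.025, 1.573, -0.012, 1.134, -0.075], TCP at [0.142, 0.609, 0.227] pointing down, gripper open.
Joint ranges: [-2.62, 2.62], [-0.44, 2.09], [-1.27, 1.32], [0.08, 2.57], [-1.32, 4.46], [0.12, 2], [-2.74, 2.74]. Speed limits (rad/s): [2.22, 2.22, 3.01, 3.01, 3.14, 3.14, 3.14].

## Interface

Orientations are given as a rotation vector (axis times angle).
In Python, from cell import observe, get_image, sign_off, find_in, trace, place_of gives the robot as it stands. The module is installed in compiled form; this text tells all that it offers.
- The arm moves only by the shell command python3 -m handwheel 'ROWS' [OPENING] [FORCE]. ROWS is JSON, a list of rows, each a list of 6 numbers: the shift along the tool's x, y, z each as a share of 0.02 m, from -1 to 1, then the turn, a rotation vector about the tool's x, y, z each as a share of 4 degrees, from -1 to 1. A call has 1 to 8 rows; each row shifts and turns the commanded pose from where the row before left it, along the tool's axes as they then stand; what a row does not reach is not made up. A row lasts 1/12 s, in which the tool goes at most 41.7 mm and 7.16 degrees, less where a joint would pass 70% of its speed; a pose out of reach is approached as far as the arm can. A call with a number of a shift or a turn outside -1 to 1 is refused whole. A call with a gripper value outside its range is refused whole. OPENING is the opening, from 0 (shut) to 1 (fully open), set as the call begins (- or left out, the last holds). The fingers move at their own pace and stop on an object; FORCE is the grip in N (left out, the last holds). Time passes only in rows, so rows that do not move let the fingers close. It gives the time, the measured TCP pose, the force, the opening and the grip force at its end, in the units of the state.
- observe(): the state, without advancing time (a new reading comes with each control period).
- get_image(name): name is "scene" or "top"; returns a dict with "image" (480x640x3 uint8, red, green, blue), "fx", "fy", "cx", "cy" (pixels), "position" and "orientation" of the camera in the world. Camera axes: x right, y down, z forward; pixel columns grow to the right and rows downward; lengths in m; the calibration is good to about 2 mm. A picture is of the moment at which its call begins. There is no depth.
- sign_off(): hands the job in; it is judged then, once.
Trained networks look in the newest picture that a camera, given by its name, has taken for a name from the list of things; names that differ only in an ending like _2 or _b are one class to them, and where a whole thing is asked for, a point or a joint stands for the part that bears it (a point fixed in the world has none). Each returns a list of dicts, best first, with "score" (0 to 1); they miss things now and then, are a little off and sometimes report something else, mostly with a low value. They report only what shows in the picture. A call takes as long as a camera call. They do not tell look-alikes from the thing itself.
- find_in(label, camera): "rect" ([centre column, centre row, width, height] as shares, 0 to 1, of the picture: columns of its width, rows of its height, round what is visible of it).
- trace(label, camera): "region" (480x640 bool, what is visible of it) and "rect" ([centre column, centre row, width, height] as shares, 0 to 1, of the picture: columns of its width, rows of its height, round what is visible of it).
- place_of(label, camera): "point" ([column, row] as shares, 0 to 1, of the picture: columns of its width, rows of its height: a listed point, or the origin of a listed thing).
The state is a dict: "clock": time; "joints": joint angles; "dq": joint speeds; "joint_efforts": joint torques, N m; "position": TCP position; "ee_rot": TCP orientation; "force": force on the tool from outside, world axes, zero at the start; "ft_torque": the same for the moment, N m; "width": opening from 0.0 (shut) to 1.0 (fully open); "gripper_force": force on a finger pad.
Only numpy, scipy, OpenCV 4.12 (cv2) and the standard library are available. Lean on these libraries where they do the work, as an engineer would, in place of code of your own. Each camera call takes 0.05 s, during which the arm holds its last target. There are 200 camera calls.

## Task

Lift the aluminium carrying tray by its blue grip bar without letting the loose coated roll run to either rubber end stop, bring the roll to the middle of the tray between the blue lines, where the tray hangs level, and carry it across to the fixed code reader on the post. Hold the roll there, still between the blue lines, at rest and squarely in front of the lens with its coded end face at lens height and about 75 mm from the glass, for a good 6 seconds so that the code is read; the program finishes while still holding it so. The coating is wet, so the robot must not touch the roll, and the reader, the cell stacks and the jar are to be left alone.

Things in the scene. Friction and masses are not known exactly. Their poses are not given: they have to be found in the camera images.
- tray: Loose aluminium tray, 110 mm (its x) by 320 mm (its y), nominally 0.36 kg with its handle, flat on the bench at the start. Origin: centre of its underside; z up. Flat deck 6 mm above the origin; blue lines across it at y = +-30 mm. Side rims along the long edges 14 mm high, inner faces at x = +-49 mm, far edge at x = 55 mm. Stops at both ends. On its -x side, towards the robot, is the handle.
- handle (a joint): Twist of the handle about the tray's x axis (through y = 0, z = 14 mm) in the rubber bush at the tray's near edge: rad, 0 at rest, at most 0.25, positive when the tray's +y side hangs lower than the handle. Soft spring, 3.0 N m/rad, damping 0.12 N m s/rad: held by the handle, the tray tips 0.65 rad per metre of roll offset (nominal mass), so an off-centre roll runs away.
- bar (a point): Centre of the blue grip bar of the tray's D-shaped handle, at x = -105, y = 0, z = 50 mm in the tray's frame at the start. Bar 16 mm thick (x), 26 mm high, 120 mm long (y), posts below its ends. 42 mm of free air between bar and tray: open the fingers 60 mm at most and grip from above at this point, across the thickness, with 50 N or more. The stem under it is 20 mm high.
- stop_left (a point): Middle of the inner face of the black rubber end stop at the tray's +y end: y = +150, z = 20 mm in the tray's frame. The stop is 34 mm high, as wide as the tray.
- stop_right (a point): The same for the stop at the tray's -y end: y = -150, z = 20 mm in the tray's frame.
- roll: Loose coated roll, 80 mm long, nominally 0.20 kg (0.7 to 1.4 times that): copper middle 64 mm in diameter between two white end discs of radius 40 mm, on which it rolls along the tray's y, its axis along the tray's x. Origin: middle of its axis, 46 mm above the tray's underside. Its x is the axis; y and z turn as it rolls. Starts at rest 30 to 75 mm from the tray's middle on its +y side.
- roll_axis (a point): The same point as the roll's origin. Along the deck the roll gains about 0.7 x (g x slope of the deck down its way, minus the tray's own acceleration that way). Small rolling resistance: it can rest on slopes up to about 0.012 rad. It meets a stop at 110 mm from the tray's middle.
- roll_end (a point): Centre of the roll's coded end face (white disc with a black square pattern), on its axis, 40 mm from its middle along its +x; faces away from the robot. Its x is the roll's axis.
- lens (a point): Centre of the front glass of the fixed code reader's lens, 170 mm above the bench: black camera box 62 mm wide with a white and red ring light, on a post and base plate 110 mm wide, up to 200 mm high, all of it on the +x side of this point. This frame's x is the optical axis pointing away from the robot, y to the left, z up. The coded end face belongs at x = -75, y = 0, z = 0 mm; free air below.
- cells_red: Bystander: loose stack of eight copper-edged cells with a red band, 84 x 76 x 48 mm, origin at the centre of its underside. Leave it.
- cells_green: Bystander: loose stack of six copper-edged cells with a green band, 84 x 76 x 36 mm, origin at the centre of its underside. Leave it.
- jar: Bystander: loose amber jar, 60 mm in diameter, 60 mm high, origin at the centre of its underside. Leave it.
Things that resemble listed ones, but are neither listed nor needed, are in the scene too. Leave any green or pink look-alike of the roll alone.

How it is judged:
On the way, in this order (a step that is already met when the one before it is completed fails the run):
1. the tray is lifted clear of the bench with the roll on it (height (world z) of tray above 0.05 m and z of roll in the frame of tray below 0.056 m), for 0.2 s.
2. the roll is kept between the blue lines (30 mm) with its coded end face in front of the lens for 5 s: square, slow, within 25 mm sideways and in height, 45 to 105 mm away (y of roll_end in the frame of lens between -0.025 and 0.025 m and z of roll_end in the frame of lens between -0.025 and 0.025 m and x of roll_end in the frame of lens between -0.105 and -0.045 m and angle between the x axis of roll_end and the x axis of lens, either way round below 0.2 rad and linear speed of roll below 0.1 m/s and y of roll in the frame of tray between -0.03 and 0.03 m), for 5 s.
At the end, for the whole second after the job is handed in: The fingers hold the tray over 90 mm above the bench, the roll within 35 mm of its middle; the coded end face is 45 to 105 mm in front of the lens, within 30 mm sideways and 25 mm in height, square to 0.2 rad, slower than 0.1 m/s; stacks and jar unmoved (20 mm) (y of roll_end in the frame of lens between -0.03 and 0.03 m and z of roll_end in the frame of lens between -0.025 and 0.025 m and x of roll_end in the frame of lens between -0.105 and -0.045 m and angle between the x axis of roll_end and the x axis of lens, either way round below 0.2 rad and linear speed of roll below 0.1 m/s and height (world z) of tray above 0.09 m and contact force between the fingers and tray above 3 N and distance of each of cells_red, cells_green, jar from where it was at the start of the episode below 0.02 m and z of roll in the frame of tray below 0.056 m and y of roll in the frame of tray between -0.035 and 0.035 m); the arm keeps its last pose, push and grip.
It fails at once if the roll reaches an end stop or leaves its track on the tray (y of roll in the frame of tray above 0.108 m or y of roll in the frame of tray below -0.108 m or z of roll in the frame of tray above 0.062 m).
It fails at once if the robot touches the wet roll (contact force between any of the fingers, the arm and roll above 0.3 N).
It fails at once if the reader is bumped (contact force between any of tray, the arm, the fingers and reader above 1 N or contact force between roll and reader above 0.5 N).
It fails at once if a bystander is disturbed (distance of any of cells_red, cells_green, jar from where it was at the start of the episode above 0.02 m).
It also fails if it takes over 69 s, if anything falls off the work surface, if the arm or the gripper's body presses on something with over 40 N, if the wrist force passes 120 N, or if a joint passes its speed limit or range.

## Working session

There is one attempt and no reset: what is moved stays moved. The work goes in short steps, Python scripts to look and compute and a shell command to move; the robot and the scene stay as the last step left them, time stands still between calls to the robot, and variables do not carry over. Pictures are saved under pics/ and viewed, at most 10 in all, crops included, and the job is handed in when it is done.

```bash
mkdir -p pics
cat > h.py <<'E'
import numpy as np, cv2
from scipy.spatial.transform import Rotation as R
from cell import observe, get_image, find_in, trace, place_of
def cam(n): return get_image(n)
def rot(im):
    o=np.array(im["orientation"],float)
    return o if o.shape==(3,3) else R.from_rotvec(o).as_matrix()
def ray(im,p,share=True):
    u,v=(p[0]*640,p[1]*480) if share else p
    d=rot(im)@np.array([(u-im["cx"])/im["fx"],(v-im["cy"])/im["fy"],1.])
    return np.array(im["position"]),d
def atz(im,p,z,share=True):
    o,d=ray(im,p,share); return o+d*(z-o[2])/d[2]
def tri(rs):
    A=0;b=0
    for o,d in rs:
        d=d/np.linalg.norm(d);P=np.eye(3)-np.outer(d,d);A=A+P;b=b+P@o
    return np.linalg.solve(A,b)
E
python3 - <<'E'
from h import *
ims={n:cam(n) for n in("scene","top")}
for n,im in ims.items():
    cv2.imwrite(f"pics/{n}0.png",im["image"][:,:,::-1]); print(n,np.round(im["position"],3),im["orientation"],im["fx"])
L=["tray","bar","stop_left","stop_right","roll","roll_end","lens","cells_red","cells_green","jar"]
np.set_printoptions(precision=3,suppress=True)
for l in L:
    r={n:place_of(l,n) for n in ims}
    for n in r: print(l,n,[(round(q["score"],2),np.round(np.array(q["point"])*[640,480],0)) for q in r[n][:3]])
    if r["scene"] and r["top"]: print("  tri",tri([ray(ims[n],r[n][0]["point"]) for n in ims]))
print(observe())
E
```

```text
scene [1.16  0.472 1.239] [-1.17664857 -2.52267853  0.75512707] 484.4430349298386
top [0.407 0.01  1.666] [-2.14719843  2.1775309  -0.16229463] 562.7476766124025
tray scene [(0.75, array([385., 300.]))]
tray top [(0.73, array([224., 261.]))]
  tri [0.554 0.249 0.01 ]
bar scene [(0.97, array([410., 273.]))]
bar top []
stop_left scene [(0.57, array([434., 336.]))]
stop_left top [(0.58, array([171., 256.]))]
  tri [0.564 0.407 0.023]
stop_right scene []
stop_right top [(0.68, array([276., 266.]))]
roll scene [(0.89, array([369., 349.])), (0.84, array([477., 295.])), (0.68, array([406., 306.]))]
roll top [(0.87, array([159., 315.])), (0.71, array([205., 254.])), (0.64, array([210., 242.]))]
  tri [ 0.512  0.372 -0.158]
roll_end scene [(0.91, array([485., 284.])), (0.7, array([361., 336.])), (0.42, array([410., 272.]))]
roll_end top [(0.66, array([219., 207.])), (0.66, array([162., 329.])), (0.62, array([226., 257.]))]
  tri [0.618 0.329 0.386]
lens scene [(0.92, array([224., 191.]))]
lens top [(0.95, array([411., 214.]))]
  tri [ 0.653 -0.269  0.176]
cells_red scene [(0.86, array([263., 306.]))]
cells_red top [(0.75, array([311., 180.]))]
  tri [ 0.791 -0.004  0.014]
cells_green scene [(0.61, array([337., 238.])), (0.51, array([224., 192.]))]
cells_green top [(0.78, array([311., 282.]))]
  tri [0.483 0.005 0.013]
jar scene [(0.73, array([297., 275.]))]
jar top [(0.74, array([311., 226.])), (0.25, array([204., 254.]))]
  tri [ 0.651 -0.003 -0.   ]
{'clock': 1.1, 'joints': array([-1.444,  0.435,  0.025,  1.573, -0.012,  1.134, -0.075]), 'dq': array([-0.   , -0.001,  0.   , -0.001,  0.001,  0.001,  0.001]), 'joint_efforts': array([  0.   , -66.77 ,   0.984, -31.48 ,  -0.061,   0.033,   0.   ]), 'position': array([0.142, 0.609, 0.227]), 'ee_rot': array([-0.36 , -3.121, -0.   ]), 'force': array([-0.279, -0.191,  0.09 ]), 'ft_torque': array([-0.003, -0.002, -0.054]), 'gripper_force': 0.0, 'width': 1.0001852998293417}
```

View pics/scene0.png

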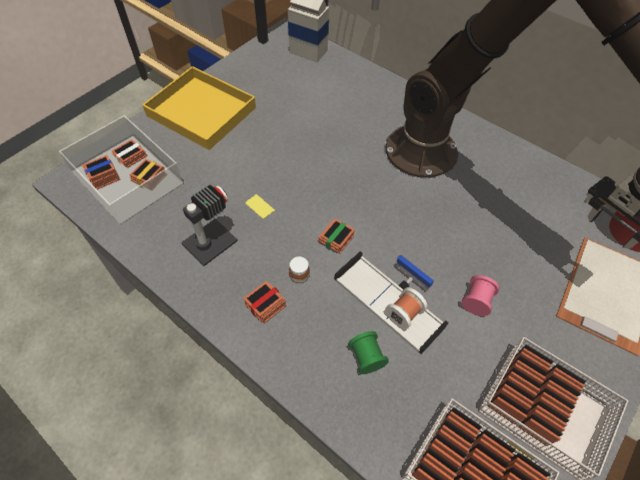

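View pics/top0.png

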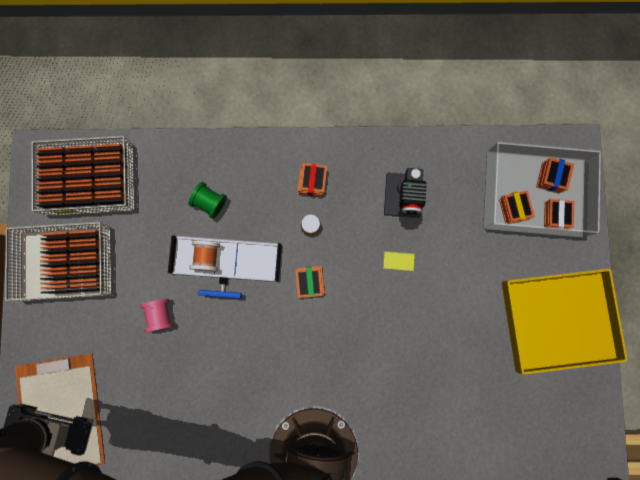

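Scene picture: tray in the middle with the copper roll at about (406,306), blue bar at (414,271), and the reader at about (207,210). The pink (481,295) and green (368,350) rolls are look-alikes. Top picture: roll at (205,255), bar at (220,294), deck from 172 to 279, and the reader lens at (411,213).

```bash
cat >> h.py <<'E'
np.set_printoptions(precision=4,suppress=True)
def blue(im,lo=(105,120,60),hi=(130,255,255)):
    return cv2.inRange(cv2.cvtColor(im["image"],cv2.COLOR_RGB2HSV),lo,hi)
E
python3 - <<'E'
from h import *
t=cam("top"); s=cam("scene")
def mar(m,z,im):
    c=max(cv2.findContours(m.astype(np.uint8),0,2)[0],key=cv2.contourArea)
    P=np.array([atz(im,p,z,False)[:2] for p in c[:,0]],np.float32)
    r=cv2.minAreaRect(P*1000); return r
m=blue(t); m[:, :190]=0; m[:,250:]=0; m[:280]=0; m[310:]=0
print("bar top",mar(m,.063,t))
m=blue(s); m[:250]=0;m[300:]=0; m[:,:385]=0;m[:,445:]=0
b=mar(m,.06,s); print("bar scene",b)
for im,n in((t,"top"),(s,"scene")):
    for l,z in(("tray",.01),("reader" if 0 else "bar",.05)):
        q=trace(l,n)
        if q: print(l,n,q[0]["score"],mar(q[0]["region"],z,im), q[0]["rect"])
# reader base: dark region
g=cv2.cvtColor(t["image"],cv2.COLOR_RGB2GRAY)[150:230,375:440]
m=np.zeros((480,640),np.uint8); m[150:230,375:440]=(g<48)*255
cv2.imwrite("pics/base.png",cv2.resize(np.hstack([t["image"][150:310,140:460,::-1]]),None,fx=2.4,fy=2.4))
print("base",mar(m,.0,t))
print("roll",tri([ray(s,(406,306),False),ray(t,(205,254.5),False)]))
print("base left edge",atz(t,(386,174),.01,False),atz(t,(386,214),.01,False))
print("pink corners",[atz(t,p,.06,False)[:2] for p in((142,303),(172,300),(172,330),(147,332))])
for p in((224,260),(171,237),(279,243),(171,258),(279,281)): print(p,atz(t,p,.02,False)[:2])
E
```

```text
bar top ((452.28570556640625, 260.9102783203125), (119.05616760253906, 17.200136184692383), 85.0826416015625)
bar scene ((453.05859375, 260.75933837890625), (120.02272033691406, 24.66401481628418), 85.02964782714844)
tray top 0.65 ((527.114013671875, 257.0726318359375), (326.15826416015625, 170.4382781982422), 84.92778778076172) [0.3519, 0.555, 0.1791, 0.1308]
bar top 0.84 ((462.1026916503906, 259.4801940917969), (120.65000915527344, 36.83475875854492), 84.597412109375) [0.3469, 0.6085, 0.0675, 0.0329]
tray scene 0.59 ((509.59442138671875, 251.88690185546875), (327.25445556640625, 201.77838134765625), 84.51227569580078) [0.6117, 0.6321, 0.1731, 0.2054]
bar scene 0.76 ((460.47021484375, 259.07659912109375), (122.78253936767578, 56.43415069580078), 86.15980529785156) [0.6469, 0.5703, 0.0556, 0.0698]
base ((745.84912109375, -304.2044372558594), (89.78263092041016, 148.2842559814453), 78.81659698486328)
roll [0.5629 0.3037 0.0637]
base left edge [ 0.8058 -0.2302  0.01  ] [ 0.6834 -0.2264  0.01  ]
pink corners [array([0.4293, 0.4779]), array([0.4365, 0.3939]), array([0.3529, 0.3923]), array([0.3485, 0.4619])]
(224, 260) [0.5512 0.2542]
(171, 237) [0.6211 0.4098]
(279, 243) [0.5992 0.0932]
(171, 258) [0.5592 0.4086]
(279, 281) [0.4876 0.0939]
```

View pics/base.png

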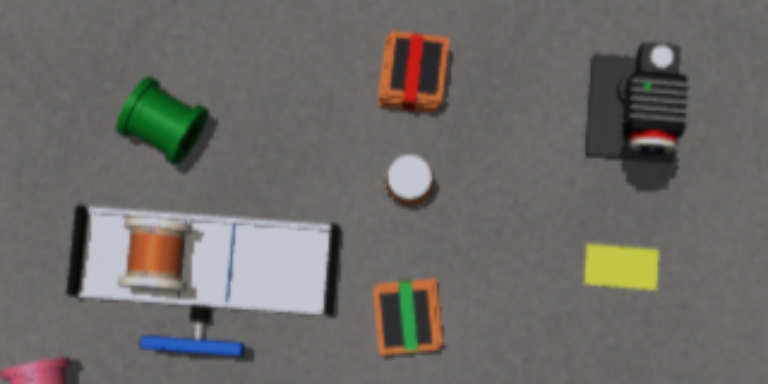

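The handle bar is at about (0.453, 0.261) and the tray yaw is about -5°. The reader sits at about the same yaw, so no net turn is needed. I'll move over the bar first, then turn.

```bash
python3 -m handwheel '[[-0.9,-0.6,0,0,0,0],[-0.95,-0.67,0,0,0,0],[-0.95,-0.67,0,0,0,0],[-0.95,-0.67,0,0,0,0],[-0.95,-0.67,0,0,0,0],[-0.95,-0.67,0,0,0,0],[-0.95,-0.67,0,0,0,0],[-0.95,-0.67,0,0,0,0]]' 0.55 5
python3 -m handwheel '[[-0.95,-0.67,0,0,0,0],[-0.95,-0.67,0,0,0,0],[-0.95,-0.67,0,0,0,0],[-0.95,-0.67,0,0,0,0],[-0.95,-0.67,0,0,0,0],[-0.95,-0.67,0,0,0,0],[-0.95,-0.67,0,0,0,0],[-0.95,-0.67,0,0,0,0]]'
python3 -m handwheel '[[-0.95,-0.67,0,0,0,0.5],[-0.95,-0.67,0,0,0,0.5],[-0.95,-0.67,0,0,0,0.5],[-0.95,-0.67,0,0,0,0.5],[0,0,0,0,0,1],[0,0,0,0,0,1],[0,0,0,0,0,1],[0,0,0,0,0,1]]'
python3 -m handwheel '[[0,0,0,0,0,1],[0,0,0,0,0,1],[0,0,0,0,0,1],[0,0,0,0,0,1],[0,0,0,0,0,1],[0,0,0,0,0,1],[0,0,0,0,0,1],[0,0,0,0,0,1]]'
python3 -m handwheel '[[0,0,0,0,0,1],[0,0,0,0,0,1],[0,0,0,0,0,1],[0,0,0,0,0,1],[0,0,0,0,0,1],[0,0,0,0,0,1],[0,0,0,0,0,0.5],[0,0,0,0,0,0]]'
cat >> h.py <<'E'
def goto(p,yaw_deg):
    o=observe(); T=R.from_rotvec(o["ee_rot"])
    Y=np.deg2rad(yaw_deg); y=[np.cos(Y),np.sin(Y),0]; x=[-np.sin(Y),np.cos(Y),0]
    G=R.from_matrix(np.column_stack([x,y,[0,0,-1]]))
    print("t",round(o["clock"],2),"tcp",o["position"],"shift units",T.inv().apply(np.array(p)-o["position"])/.02,"turn units",np.rad2deg((T.inv()*G).as_rotvec())/4, "F",o["force"],o["ft_torque"],"w",o["width"],o["gripper_force"])
E
sed -i 's/y=\[np.cos(Y),np.sin(Y),0\]; x=\[-np.sin(Y),np.cos(Y),0\]/y=[np.cos(Y),np.sin(Y),0]; x=[-np.sin(Y),np.cos(Y),0]/' h.py
python3 -c "
from h import *
goto([.453,.261,.031],-5); print(observe()['joints'])"
```

```text
clock: 2.07
position: [0.266, 0.4703, 0.2269]
ee_rot: [0.36, 3.121, 0.001]
force: [0.2, 0.1, -0.1]
width: 0.552
gripper_force: 0.0
clock: 2.73
position: [0.3896, 0.3312, 0.2269]
ee_rot: [0.36, 3.121, 0.001]
force: [-0.0, 0.4, -0.1]
width: 0.547
gripper_force: 0.0
clock: 3.4
position: [0.4471, 0.2594, 0.2268]
ee_rot: [1.007, 2.976, 0.0]
force: [-0.3, -1.7, -0.1]
width: 0.549
gripper_force: 0.0
clock: 4.07
position: [0.4469, 0.2596, 0.2268]
ee_rot: [-1.788, -2.583, -0.0]
force: [0.2, 0.2, 0.5]
width: 0.549
gripper_force: 0.0
clock: 4.73
position: [0.4469, 0.2596, 0.2268]
ee_rot: [-2.321, -2.117, -0.0]
force: [-0.0, 0.9, -1.0]
width: 0.551
gripper_force: 0.0
t 4.73 tcp [0.4469 0.2596 0.2268] shift units [0.0947 0.297  9.7907] turn units [ 0.0017 -0.0024 -0.0652] F [-0.0489  0.8796 -0.9787] [-0.0945  0.0392  0.0158] w 0.5507153166482605 0.0
[-0.9972  0.2657  0.4628  1.8623 -0.1361  1.0443 -0.5716]
```

```bash
python3 -m handwheel '[[0.1,0.3,1,0,0,0],[0,0,1,0,0,0],[0,0,1,0,0,0],[0,0,1,0,0,0],[0,0,1,0,0,0],[0,0,1,0,0,0],[0,0,1,0,0,0],[0,0,1,0,0,0]]' >/dev/null
python3 -m handwheel '[[0,0,0.9,0,0,0],[0,0,0.6,0,0,0],[0,0,0.3,0,0,0],[0,0,0,0,0,0]]'
python3 -m handwheel '[[0,0,0,0,0,0],[0,0,0,0,0,0],[0,0,0,0,0,0],[0,0,0,0,0,0],[0,0,0,0,0,0],[0,0,0,0,0,0]]' 0 60
cat >> h.py <<'E'
def rollpos(show=False):
    "roll offset along the tray y from tool pose (bar centre), both cameras; detection nearest expectation"
    o=observe(); T=R.from_rotvec(o["ee_rot"]); M=T.as_matrix()
    bar=o["position"]-.019*M[:,2]
    org=bar+.105*M[:,1]; z0=org+.050*M[:,2]   # tray underside centre
    ax=org+.004*M[:,2]                          # nominal roll axis point (y=0)
    n=M[:,2]; res={}
    for c in("top","scene"):
        im=cam(c); best=None
        for l in("roll","roll_axis"):
            for q in place_of(l,c):
                oo,d=ray(im,q["point"]); k=((ax-oo)@n)/(d@n); p=oo+d*k-ax
                y,x=p@M[:,0],p@M[:,1]
                if abs(x)<.035 and abs(y)<.12: res.setdefault(c,[]).append((round(y*1000,1),round(x*1000,1),round(q["score"],2)))
    print("t",round(observe()["clock"],2),"roll mm (y,x,score)",res)
    return res
E
python3 -c "
from h import *
rollpos(); goto([.434,-.249,.155],-5)
im=cam('scene'); cv2.imwrite('pics/g1.png',cv2.resize(im['image'][200:380,300:540,::-1],None,fx=3,fy=3))"
```

```text
clock: 5.73
position: [0.4525, 0.2606, 0.0297]
ee_rot: [-2.318, -2.12, 0.003]
force: [0.2, -0.1, 0.4]
width: 0.55
gripper_force: 0.0
clock: 6.23
position: [0.4526, 0.2612, 0.031]
ee_rot: [-2.319, -2.119, 0.0]
force: [1.1, 0.1, 1.3]
width: 0.169
gripper_force: 60.1
t 6.53 roll mm (y,x,score) {'top': [(np.float64(49.0), np.float64(5.6), 0.75), (np.float64(52.8), np.float64(2.5), 0.59)], 'scene': [(np.float64(52.5), np.float64(-9.8), 0.88), (np.float64(53.4), np.float64(6.3), 0.96)]}
t 6.53 tcp [0.4527 0.2612 0.031 ] shift units [-25.4903   1.3534  -6.2077] turn units [-0.0067 -0.0048 -0.0366] F [-3.1129  0.1061  6.1143] [-0.1296  0.643   0.054 ] w 0.17157271994021978 60.001291036605835
```

View pics/g1.png

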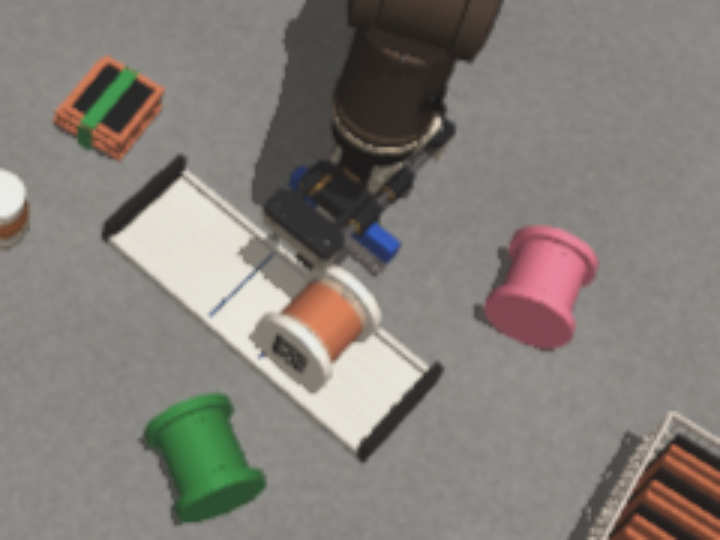

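Picture: the fingers hold the bar at about (345,235). The roll rests at +y, about 52 mm from the middle. A quick level drag of the tray towards +y on the bench should carry the roll about 0.7 times that distance back to the middle.

```bash
python3 -m handwheel '[[0.4,0,0,0,0,0],[0.9,0,0,0,0,0],[1,0,0,0,0,0],[0.9,0,0,0,0,0],[0.5,0,0,0,0,0],[0,0,0,0,0,0]]'; python3 -c "
from h import *
rollpos(); rollpos();goto([.434,-.249,.155],-5)"
```

```text
clock: 7.08
position: [0.4603, 0.3365, 0.031]
ee_rot: [2.318, 2.12, 0.002]
force: [-0.5, 1.6, 4.5]
width: 0.169
gripper_force: 60.1
t 7.38 roll mm (y,x,score) {'top': [(np.float64(6.8), np.float64(4.3), 0.9)], 'scene': [(np.float64(11.5), np.float64(-4.6), 0.73), (np.float64(13.8), np.float64(1.8), 0.9)]}
t 7.68 roll mm (y,x,score) {'top': [(np.float64(11.0), np.float64(-4.3), 0.88), (np.float64(16.9), np.float64(-3.7), 0.71)], 'scene': [(np.float64(8.0), np.float64(-5.3), 0.84), (np.float64(17.1), np.float64(9.1), 0.82)]}
t 7.68 tcp [0.4601 0.3352 0.031 ] shift units [-29.2028   1.3331  -6.2274] turn units [ 0.0101 -0.0146 -0.0408] F [0.6966 5.74   3.874 ] [ 1.1556 -0.2161  0.0307] w 0.17002824374354192 60.00167727470398
```

```bash
cat >> h.py <<'E'
def copper(show=None):
    o=observe(); M=R.from_rotvec(o["ee_rot"]).as_matrix()
    ax=o["position"]-.019*M[:,2]+.105*M[:,1]+.004*M[:,2]; n=M[:,2]; out={}
    for c in("top","scene"):
        im=cam(c); K=rot(im)
        hsv=cv2.cvtColor(im["image"],cv2.COLOR_RGB2HSV); m=cv2.inRange(hsv,(4,90,60),(20,255,255))
        v,u=np.nonzero(m); d=np.stack([(u-im["cx"])/im["fx"],(v-im["cy"])/im["fy"],np.ones(len(u))])
        d=K@d; oo=np.array(im["position"]); k=((ax-oo)@n)/(n@d); p=(oo[:,None]+d*k)-ax[:,None]
        y,x=M[:,0]@p,M[:,1]@p; s=(abs(x)<.045)&(abs(y)<.11); y=y[s]*1000
        if len(y)>20: out[c]=[round(float(q),1) for q in(np.percentile(y,3),np.median(y),np.percentile(y,97))]+[len(y)]
        if show and c=="top":
            q=K.T@(ax-oo); a,b=int(im["cx"]+im["fx"]*q[0]/q[2]),int(im["cy"]+im["fy"]*q[1]/q[2])
            cv2.imwrite(show,cv2.resize(im["image"][max(b-60,0):b+60,max(a-80,0):a+80,::-1],None,fx=4,fy=4,interpolation=2))
    print("t",round(observe()["clock"],2),"copper y mm [lo,med,hi,n]",out)
E
python3 -c "
from h import *
copper('pics/c1.png')"
```

```text
t 7.78 copper y mm [lo,med,hi,n] {'top': [-8.6, 20.7, 50.6, 244], 'scene': [-10.4, 19.7, 47.9, 358]}
```

View pics/c1.png

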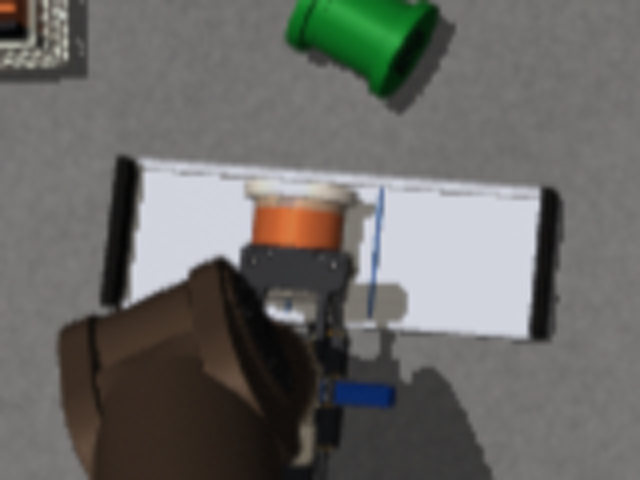

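Picture: roll centre is about 19 mm on the +y side (copper at (297,225), tray middle about 335). It needs another quick drag of about 38 mm, kept a little further from the pink roll.

```bash
python3 -m handwheel '[[0.5,0.2,0,0,0,0],[1,0.2,0,0,0,0],[0.4,0.1,0,0,0,0],[0,0,0,0,0,0],[0,0,0,0,0,0]]'; python3 -c "
from h import *
copper(); copper('pics/c2.png');goto([.434,-.249,.155],-5)"
```

```text
clock: 8.2
position: [0.4735, 0.3696, 0.0308]
ee_rot: [2.321, 2.115, -0.003]
force: [0.8, -2.0, 8.7]
width: 0.17
gripper_force: 60.2
t 8.3 copper y mm [lo,med,hi,n] {'top': [-30.2, -3.0, 29.9, 268], 'scene': [-30.7, -0.6, 28.4, 370]}
t 8.4 copper y mm [lo,med,hi,n] {'top': [-29.5, -1.4, 31.6, 268], 'scene': [-29.0, 0.5, 28.5, 363]}
t 8.4 tcp [0.4735 0.3695 0.0308] shift units [-30.9886   0.9072  -6.1441] turn units [-0.004   0.0299 -0.0828] F [-0.5135 -1.8611  8.1729] [-0.5421 -0.095  -0.6128] w 0.1724953330920773 60.18831253051758
```

View pics/c2.png

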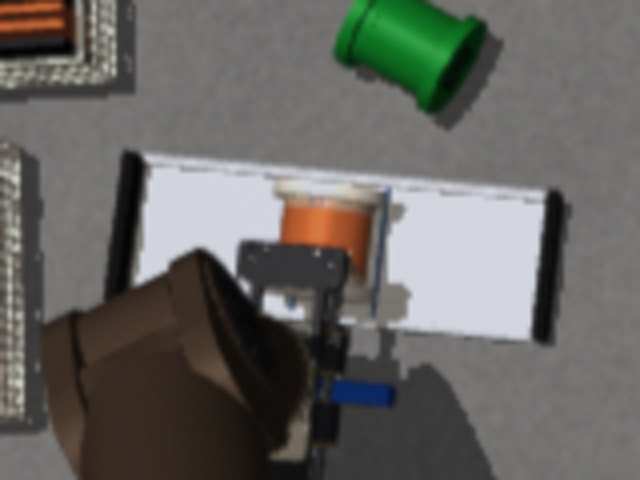

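Picture: the roll is now in the middle (copper at (327,225), between the lines). Now a gentle level lift.

```bash
python3 -c "
from h import *
copper()"; python3 -m handwheel '[[0,0,-0.05,0,0,0],[0,0,-0.1,0,0,0],[0,0,-0.15,0,0,0],[0,0,-0.2,0,0,0]]'; python3 -c "
from h import *
copper(); copper();goto([.434,-.249,.155],-5)"
```

```text
t 8.5 copper y mm [lo,med,hi,n] {'top': [-29.2, -0.6, 31.9, 269], 'scene': [-29.0, 0.5, 28.6, 363]}
clock: 8.83
position: [0.4717, 0.3706, 0.0398]
ee_rot: [-2.319, -2.119, 0.006]
force: [-0.9, -0.3, -6.1]
width: 0.168
gripper_force: 60.0
t 8.93 copper y mm [lo,med,hi,n] {'top': [-27.7, 2.9, 101.2, 293], 'scene': [-28.3, 1.3, 30.3, 370]}
t 9.03 copper y mm [lo,med,hi,n] {'top': [-28.1, 3.8, 99.7, 294], 'scene': [-27.7, 2.0, 30.8, 374]}
t 9.03 tcp [0.4728 0.3716 0.0406] shift units [-31.0791   0.8568  -5.7109] turn units [-0.0059  0.0039 -0.0402] F [ 0.3098  0.197  -5.887 ] [-0.0294  0.6166  0.0478] w 0.16700393121117987 59.995052218437195
```

```bash
sed -i 's/abs(y)<.11); y=y/abs(y)<.06); y=y/' h.py; python3 -m handwheel '[[0,0,-0.2,0,0,0],[0,0,-0.4,0,0,0],[0,0,-0.6,0,0,0],[0,0,-0.6,0,0,0]]'; python3 -c "
from h import *
copper()";  python3 -m handwheel '[[0,0,-0.6,0,0,0],[0,0,-0.6,0,0,0],[0,0,-0.6,0,0,0],[0,0,-0.6,0,0,0],[0,0,-0.6,0,0,0],[0,0,-0.4,0,0,0],[0,0,-0.2,0,0,0]]'; python3 -c "
from h import *
copper();goto([.434,-.249,.155],-5)"
```

```text
clock: 9.37
position: [0.4732, 0.3715, 0.0779]
ee_rot: [2.319, 2.119, -0.0]
force: [0.7, -0.1, -4.9]
width: 0.17
gripper_force: 60.0
t 9.47 copper y mm [lo,med,hi,n] {'top': [-27.0, 0.8, 33.2, 275], 'scene': [-26.8, 2.6, 31.9, 391]}
clock: 10.05
position: [0.4737, 0.3721, 0.1506]
ee_rot: [-2.319, -2.119, -0.003]
force: [0.9, 0.4, -4.9]
width: 0.172
gripper_force: 60.0
t 10.15 copper y mm [lo,med,hi,n] {'top': [-26.2, 2.5, 34.6, 294], 'scene': [-26.7, 3.9, 32.7, 429]}
t 10.15 tcp [0.4734 0.372  0.1496] shift units [-31.0986   0.8321  -0.3047] turn units [ 0.0121 -0.0159 -0.0413] F [ 0.5376  0.8921 -6.4592] [-0.0615  0.6057  0.0057] w 0.16830023779747366 59.99476611614227
```

```bash
python3 -c "
from h import *
copper()"; python3 -m handwheel '[[-0.02,0,0,0,0.1,0],[-0.05,0,0,0,0,0],[-0.075,0,0,0,0,0],[-0.1,0,0,0,0,0],[-0.125,0,0,0,0,0],[-0.15,0.02,0,0,0,0],[-0.175,0.02,0,0,0,0],[-0.2,0.02,0,0,0,0]]'; python3 -c "
from h import *
copper();goto([.434,-.249,.155],-5)"
```

```text
t 10.25 copper y mm [lo,med,hi,n] {'top': [-26.1, 2.5, 35.0, 297], 'scene': [-25.3, 4.1, 32.7, 423]}
clock: 10.92
position: [0.4727, 0.3534, 0.1486]
ee_rot: [-2.316, -2.116, -0.008]
force: [0.3, 0.3, -5.4]
width: 0.173
gripper_force: 60.0
t 11.02 copper y mm [lo,med,hi,n] {'top': [-23.3, 6.0, 36.6, 285], 'scene': [-25.9, 3.8, 32.8, 422]}
t 11.02 tcp [0.4729 0.3525 0.1487] shift units [-30.1267   0.8097  -0.5138] turn units [ 0.0008 -0.0945 -0.0605] F [-0.2615  1.1348 -5.872 ] [-0.0898  0.5584 -0.0199] w 0.1685662901608574 59.99568164348602
```

```bash
python3 -m handwheel '[[-0.03,0,0,0,0.02,0],[-0.06,0,0,0,0,0],[-0.09,0,0,0,0,0],[-0.12,0.02,0,0,0,0],[-0.15,0.02,0,0,0,0],[-0.18,0.02,0,0,0,0],[-0.21,0.02,0,0,0,0],[-0.24,0.02,0,0,0,0]]' >/dev/null;  python3 -m handwheel '[[-0.27,0.02,0,0,0,0],[-0.3,0.02,-0.02,0,0,0],[-0.33,0.02,-0.02,0,0,0],[-0.36,0.02,-0.02,0,0,0],[-0.39,0.02,-0.02,0,0,0],[-0.42,0.02,-0.02,0,-0.03,0],[-0.43,0.02,-0.02,0,-0.05,0],[-0.42,0,0,0,-0.05,0]]' >/dev/null
python3 -m handwheel '[[-0.4,0,0,0,-0.06,0],[-0.38,0,0,0,0,0],[-0.35,0,0,0,0,0],[-0.32,0,0,0,0,0],[-0.29,0,0,0,0,0],[-0.26,0,0,0,0,0],[-0.23,0,0,0,0,0],[-0.2,0,0,0,0,0]]' >/dev/null
python3 -m handwheel '[[-0.17,0,0,0,0,0],[-0.14,0,0,0,0,0],[-0.11,0,0,0,0,0],[-0.08,0,0,0,0,0],[-0.05,0,0,0,0.05,0],[-0.02,0,0,0,0.04,0]]'
python3 -c "
from h import *
copper();goto([.434,-.249,.155],-5)"
```

```text
clock: 13.52
position: [0.4649, 0.2138, 0.1507]
ee_rot: [-2.318, -2.118, -0.002]
force: [0.2, -0.2, -6.4]
width: 0.171
gripper_force: 60.0
t 13.62 copper y mm [lo,med,hi,n] {'top': [-30.3, 3.9, 48.7, 331], 'scene': [-32.3, -1.7, 28.3, 377]}
t 13.62 tcp [0.4649 0.2138 0.1507] shift units [-23.1827   0.5518  -0.2542] turn units [ 0.0007 -0.0241 -0.0454] F [ 0.8632 -0.5972 -6.4755] [-0.0619  0.582   0.0002] w 0.16893461992883924 59.995211362838745
```

```bash
python3 -m handwheel '[[-0.03,0,0,0,0.05,0],[-0.06,0,0,0,0.03,0],[-0.09,0,0,0,0,0],[-0.12,0.02,0,0,0,0],[-0.15,0.02,0,0,0,0],[-0.18,0.02,0,0,0,0],[-0.21,0.02,0,0,0,0],[-0.24,0.02,0,0,0,0]]' >/dev/null;  python3 -m handwheel '[[-0.27,0.02,0,0,0,0],[-0.3,0.02,-0.02,0,0,0],[-0.33,0.02,-0.02,0,0,0],[-0.36,0.02,-0.02,0,0,0],[-0.39,0.02,-0.02,0,0,0],[-0.42,0.02,-0.02,0,-0.03,0],[-0.43,0.02,-0.02,0,-0.05,0],[-0.42,0,0,0,-0.05,0]]' >/dev/null
python3 -m handwheel '[[-0.4,0,0,0,-0.06,0],[-0.38,0,0,0,0,0],[-0.35,0,0,0,0,0],[-0.32,0,0,0,0,0],[-0.29,0,0,0,0,0],[-0.26,0,0,0,0,0],[-0.23,0,0,0,0,0],[-0.2,0,0,0,0,0]]' >/dev/null
python3 -m handwheel '[[-0.17,0,0,0,0,0],[-0.14,0,0,0,0,0],[-0.11,0,0,0,0,0],[-0.08,0,0,0,0,0],[-0.05,0,0,0,0.05,0],[-0.02,0,0,0,0.04,0]]'
python3 -c "
from h import *
copper('pics/c3.png');goto([.434,-.249,.155],-5);rollpos()"
```

```text
clock: 16.12
position: [0.457, 0.0739, 0.1529]
ee_rot: [-2.319, -2.119, -0.0]
force: [0.8, 0.7, -6.0]
width: 0.168
gripper_force: 60.0
t 16.22 copper y mm [lo,med,hi,n] {'top': [-27.7, -1.3, 29.5, 274], 'scene': [-32.9, -0.7, 30.5, 354]}
t 16.22 tcp [0.457  0.0739 0.1529] shift units [-16.1814   0.3122  -0.1081] turn units [-0.     -0.0035 -0.0453] F [-0.2005  0.0377 -5.7697] [-0.0357  0.5557 -0.0294] w 0.16764066563407679 59.99517381191254
t 16.52 roll mm (y,x,score) {'top': [(np.float64(-4.2), np.float64(8.1), 0.82), (np.float64(-1.7), np.float64(4.0), 0.74), (np.float64(-4.9), np.float64(1.1), 0.72)], 'scene': [(np.float64(-2.8), np.float64(1.8), 0.86), (np.float64(0.6), np.float64(5.4), 0.94)]}
```

View pics/c3.png

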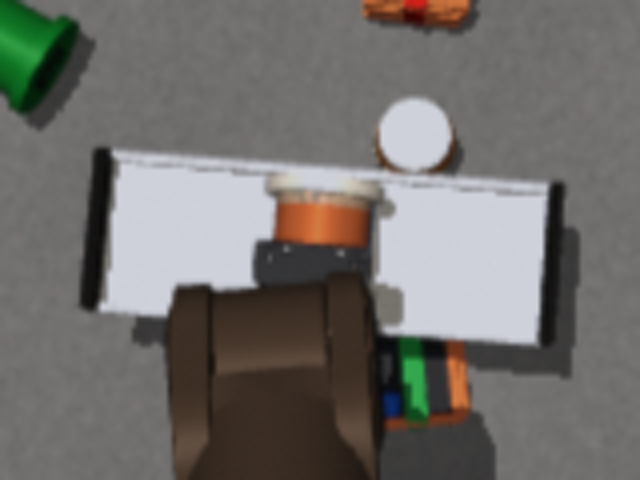

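Picture: the roll is centred at (323,220) and the tray is over the bench, passing above the jar and the green stack. Two more hops.

```bash
python3 -m handwheel '[[-0.03,0,0,0,0.05,0],[-0.06,0,0,0,0.05,0],[-0.09,0,0,0,0,0],[-0.12,0.02,0,0,0,0],[-0.15,0.02,0,0,0,0],[-0.18,0.02,0,0,0,0],[-0.21,0.02,0,0,0,0],[-0.24,0.02,0,0,0,0]]' >/dev/null;  python3 -m handwheel '[[-0.27,0.02,0,0,0,0],[-0.3,0.02,-0.02,0,0,0],[-0.33,0.02,-0.02,0,0,0],[-0.36,0,-0.02,0,0,0],[-0.39,0,-0.02,0,0,0],[-0.42,0,0,0,-0.03,0],[-0.43,0,0,0,-0.05,0],[-0.42,0,0,0,-0.05,0]]' >/dev/null
python3 -m handwheel '[[-0.4,0,0,0,-0.07,0],[-0.38,0,0,0,0,0],[-0.35,0,0,0,0,0],[-0.32,0,0,0,0,0],[-0.29,0,0,0,0,0],[-0.26,0,0,0,0,0],[-0.23,0,0,0,0,0],[-0.2,0,0,0,0,0]]' >/dev/null
python3 -m handwheel '[[-0.17,0,0,0,0,0],[-0.14,0,0,0,0,0],[-0.11,0,0,0,0,0],[-0.08,0,0,0,0,0],[-0.05,0,0,0,0.05,0],[-0.02,0,0,0,0.05,0]]'
python3 -c "
from h import *
copper();goto([.434,-.249,.155],-5)
t,s=cam('top'),cam('scene'); a=place_of('lens','top');b=place_of('lens','scene'); print('lens',[q[0]['score'] for q in(a,b)],tri([ray(t,a[0]['point']),ray(s,b[0]['point'])]))"
```

```text
clock: 19.02
position: [0.4476, -0.0657, 0.1544]
ee_rot: [-2.319, -2.119, -0.0]
force: [0.1, 0.5, -5.6]
width: 0.174
gripper_force: 60.0
t 19.12 copper y mm [lo,med,hi,n] {'top': [-25.2, 3.9, 33.0, 262], 'scene': [-31.9, 2.0, 34.4, 334]}
t 19.12 tcp [ 0.4476 -0.0659  0.1544] shift units [-9.1813  0.151  -0.0323] turn units [ 0.0006 -0.0043 -0.0459] F [ 0.08   -0.5497 -5.4641] [-0.0279  0.5586  0.026 ] w 0.16877239852250017 59.995123744010925
lens [0.82, 0.57] [ 0.6539 -0.2716  0.1732]
```

```bash
python3 -m handwheel '[[-0.03,0,0,0,0.05,0],[-0.06,0,0,0,0.05,0],[-0.09,0,0,0,0,0],[-0.12,0.02,0,0,0,0],[-0.15,0.02,0,0,0,0],[-0.18,0.02,0,0,0,0],[-0.21,0.02,0,0,0,0],[-0.24,0.02,0,0,0,0]]' >/dev/null;  python3 -m handwheel '[[-0.27,0.02,0,0,0,0],[-0.3,0.02,-0.02,0,0,0],[-0.33,0,0,0,0,0],[-0.36,0,0,0,0,0],[-0.39,0,0,0,0,0],[-0.42,0,0,0,-0.05,0],[-0.43,0,0,0,-0.05,0],[-0.43,0,0,0,0,0]]' >/dev/null
python3 -m handwheel '[[-0.43,0,0,0,0,0],[-0.43,0,0,0,0,0],[-0.43,0,0,0,0,0],[-0.43,0,0,0,-0.05,0],[-0.42,0,0,0,-0.05,0]]' >/dev/null
python3 -m handwheel '[[-0.4,0,0,0,0,0],[-0.38,0,0,0,0,0],[-0.35,0,0,0,0,0],[-0.32,0,0,0,0,0],[-0.29,0,0,0,0,0],[-0.26,0,0,0,0,0],[-0.23,0,0,0,0,0],[-0.2,0,0,0,0,0]]' >/dev/null
python3 -m handwheel '[[-0.17,0,0,0,0,0],[-0.14,0,0,0,0,0],[-0.11,0,0,0,0,0],[-0.08,0,0,0,0,0],[-0.05,0,0,0,0.05,0],[-0.02,0,0,0,0.05,0]]'
python3 -c "
from h import *
copper('pics/c4.png');goto([.434,-.25,.155],-5);rollpos()
s=cam('scene');cv2.imwrite('pics/s4.png',s['image'][100:400,100:500,::-1])"
```

```text
clock: 22.23
position: [0.4339, -0.2482, 0.1548]
ee_rot: [-2.319, -2.119, -0.0]
force: [-0.7, -0.4, -5.7]
width: 0.17
gripper_force: 60.0
t 22.33 copper y mm [lo,med,hi,n] {'top': [-21.8, 12.5, 37.8, 298], 'scene': [-30.1, 6.5, 41.5, 310]}
t 22.33 tcp [ 0.4339 -0.2484  0.1548] shift units [-0.0793  0.0132 -0.0097] turn units [ 0.0008 -0.003  -0.0448] F [ 0.3059  0.0305 -5.614 ] [-0.0407  0.5992  0.0392] w 0.1711405135430123 59.995077252388
t 22.63 roll mm (y,x,score) {'top': [(np.float64(8.4), np.float64(0.9), 0.82), (np.float64(3.0), np.float64(4.6), 0.77)], 'scene': [(np.float64(9.0), np.float64(-5.8), 0.96), (np.float64(2.0), np.float64(5.3), 0.75)]}
```

View pics/c4.png

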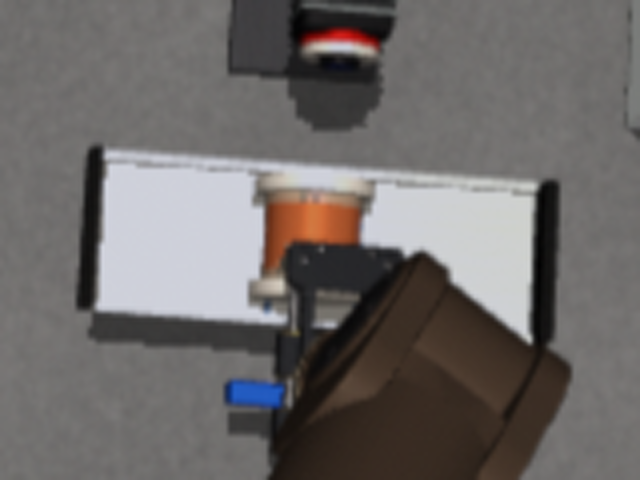

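View pics/s4.png

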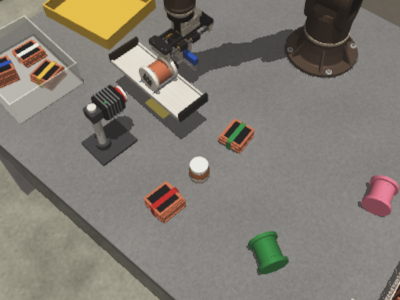

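Pictures: the tray is in front of the lens (ring at (340,48)). The roll is at (315,220), about 7 mm to the +y side, and the bystanders are untouched. I'll trim slightly, then hold.

```bash
python3 -m handwheel '[[-0.02,0,0,0,0.03,0],[-0.05,0,0,0,0.04,0],[-0.08,0,0,0,0,0],[-0.08,0,0,0,0,0],[-0.07,0,0,0,0,0],[-0.05,0,0,0,0,0],[-0.03,0,0,0,0,0],[-0.01,0,0,0,0,0]]'
python3 -c "
from h import *
copper();rollpos();goto([.434,-.25,.155],-5)"
python3 -m handwheel '[[0,0,0,0,0,0],[0,0,0,0,0,0],[0,0,0,0,0,0],[0,0,0,0,0,0],[0,0,0,0,0,0],[0,0,0,0,0,0],[0,0,0,0,0,0],[0,0,0,0,0,0]]' > /dev/null
python3 -c "
from h import *
copper();rollpos()"
```

```text
clock: 23.35
position: [0.4331, -0.2562, 0.1548]
ee_rot: [-2.317, -2.117, -0.006]
force: [-0.1, 0.7, -6.3]
width: 0.17
gripper_force: 60.0
t 23.45 copper y mm [lo,med,hi,n] {'top': [-19.9, 13.3, 39.2, 307], 'scene': [-28.3, 8.5, 43.4, 310]}
t 23.75 roll mm (y,x,score) {'top': [(np.float64(3.1), np.float64(6.5), 0.7), (np.float64(10.4), np.float64(5.4), 0.84)], 'scene': [(np.float64(6.7), np.float64(-2.7), 0.93), (np.float64(11.7), np.float64(4.8), 0.69)]}
t 23.75 tcp [ 0.4332 -0.256   0.1547] shift units [ 0.3016  0.0133 -0.011 ] turn units [ 0.0004 -0.0709 -0.0415] F [ 0.4811 -0.2498 -5.5365] [-0.0888  0.5889 -0.0217] w 0.16912961281633357 59.994821548461914
t 24.52 copper y mm [lo,med,hi,n] {'top': [-19.6, 13.4, 39.0, 305], 'scene': [-28.3, 8.6, 43.5, 310]}
t 24.82 roll mm (y,x,score) {'top': [(np.float64(2.3), np.float64(4.2), 0.57), (np.float64(9.8), np.float64(3.9), 0.53), (np.float64(4.2), np.float64(-1.4), 0.81)], 'scene': [(np.float64(5.0), np.float64(-2.0), 0.96), (np.float64(42.4), np.float64(17.7), 0.3), (np.float64(13.3), np.float64(-1.7), 0.63)]}
```

At rest. I'll check the end face against the lens, then hold.

```bash
python3 -c "
from h import *
t,s=cam('top'),cam('scene')
for l in('roll_end','lens'):
    for a in place_of(l,'top')[:3]:
        for b in place_of(l,'scene')[:3]:
            p=tri([ray(t,a['point']),ray(s,b['point'])])
            if p[1]<-.15 and .1<p[2]<.25: print(l,round(a['score'],2),round(b['score'],2),p)
"
for i in 1 2 3 4 5; do :; done
Z='x'
python3 -m handwheel '[[0,0,0,0,0,0],[0,0,0,0,0,0],[0,0,0,0,0,0],[0,0,0,0,0,0],[0,0,0,0,0,0],[0,0,0,0,0,0],[0,0,0,0,0,0],[0,0,0,0,0,0]]' > /dev/null
python3 -m handwheel '[[0,0,0,0,0,0],[0,0,0,0,0,0],[0,0,0,0,0,0],[0,0,0,0,0,0],[0,0,0,0,0,0],[0,0,0,0,0,0],[0,0,0,0,0,0],[0,0,0,0,0,0]]'
python3 -c "
from h import *
copper()"
```

```text
clock: 26.55
position: [0.4332, -0.2561, 0.1547]
ee_rot: [-2.317, -2.117, -0.006]
force: [-0.0, 0.4, -5.6]
width: 0.168
gripper_force: 60.0
t 26.65 copper y mm [lo,med,hi,n] {'top': [-19.6, 13.4, 39.0, 305], 'scene': [-28.3, 8.6, 43.5, 310]}
```

```bash
python3 -c "
from h import *
o=observe(); M=R.from_rotvec(o['ee_rot']).as_matrix(); ax=o['position']-.019*M[:,2]+.105*M[:,1]+.004*M[:,2]
face=ax+.008*M[:,0]+.04*M[:,1]; Ln=np.array([.6535,-.27,.17]); tgt=Ln-.075*np.array([np.cos(.09),-np.sin(.09),0])
print('face',face,'target',tgt)
out=[]
for n in('top','scene'):
    im=cam(n); I=cv2.resize(im['image'][:,:,::-1],None,fx=5,fy=5,interpolation=2); K=rot(im)
    def pr(p):
        q=K.T@(p-im['position']); return (int(5*(im['cx']+im['fx']*q[0]/q[2])+2.5),int(5*(im['cy']+im['fy']*q[1]/q[2])+2.5))
    for p,c in((face,(255,0,255)),(Ln,(0,255,0))): cv2.drawMarker(I,pr(p),c,0,16,1)
    for l in('lens','roll_end','roll'): print(n,l,[(round(q['score'],2),np.array(q['point'])*[640,480]) for q in place_of(l,n)[:4]])
    print(n,np.array(pr(face))/5,np.array(pr(Ln))/5)
    a,b=pr(face); out.append(I[b-250:b+250,a-200:a+200])
cv2.imwrite('pics/f.png',np.hstack(out))"
```

```text
face [ 0.5783 -0.2612  0.1698] target [ 0.5788 -0.2633  0.17  ]
top lens [(0.7, array([413.504, 215.28 ]))]
top roll_end [(0.72, array([160.32 , 330.192])), (0.66, array([218.176, 206.592])), (0.61, array([409.408, 240.288]))]
top roll [(0.89, array([409.6  , 257.184])), (0.83, array([158.272, 314.688])), (0.62, array([210.112, 199.824]))]
top [408.8 243. ] [411.  215.2]
scene lens [(0.95, array([224.704, 191.088]))]
scene roll_end [(0.92, array([246.208, 177.6  ])), (0.88, array([487.168, 283.68 ])), (0.69, array([360.896, 336.384])), (0.37, array([222.976, 144.912]))]
scene roll [(0.75, array([479.296, 292.08 ])), (0.69, array([368.576, 353.184])), (0.6, array([255.808, 168.912]))]
scene [245.4 178.8] [224.4 192.8]
```

View pics/f.png

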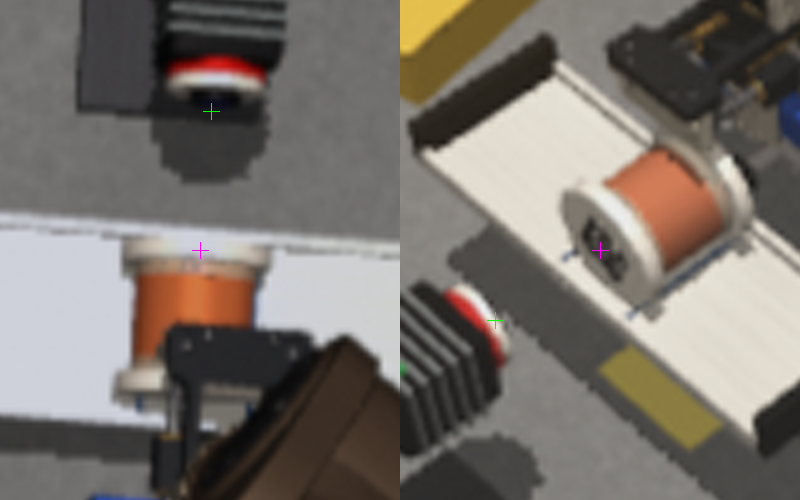

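Picture: the coded face centre is at the magenta cross, square to the lens, a few mm off laterally and 75–80 mm away. The blue lines lie on both sides of the roll. I'll finish the hold.

```bash
python3 -m handwheel '[[0,0,0,0,0,0],[0,0,0,0,0,0],[0,0,0,0,0,0],[0,0,0,0,0,0],[0,0,0,0,0,0],[0,0,0,0,0,0],[0,0,0,0,0,0],[0,0,0,0,0,0]]' > /dev/null
python3 -m handwheel '[[0,0,0,0,0,0],[0,0,0,0,0,0],[0,0,0,0,0,0],[0,0,0,0,0,0],[0,0,0,0,0,0],[0,0,0,0,0,0],[0,0,0,0,0,0],[0,0,0,0,0,0]]' > /dev/null
python3 -m handwheel '[[0,0,0,0,0,0],[0,0,0,0,0,0],[0,0,0,0,0,0],[0,0,0,0,0,0],[0,0,0,0,0,0],[0,0,0,0,0,0],[0,0,0,0,0,0],[0,0,0,0,0,0]]' > /dev/null
python3 -m handwheel '[[0,0,0,0,0,0],[0,0,0,0,0,0],[0,0,0,0,0,0],[0,0,0,0,0,0],[0,0,0,0,0,0],[0,0,0,0,0,0],[0,0,0,0,0,0],[0,0,0,0,0,0]]' > /dev/null
python3 -m handwheel '[[0,0,0,0,0,0],[0,0,0,0,0,0],[0,0,0,0,0,0],[0,0,0,0,0,0],[0,0,0,0,0,0],[0,0,0,0,0,0],[0,0,0,0,0,0],[0,0,0,0,0,0]]' > /dev/null
python3 -m handwheel '[[0,0,0,0,0,0],[0,0,0,0,0,0],[0,0,0,0,0,0],[0,0,0,0,0,0],[0,0,0,0,0,0],[0,0,0,0,0,0],[0,0,0,0,0,0],[0,0,0,0,0,0]]' > /dev/null
python3 -m handwheel '[[0,0,0,0,0,0],[0,0,0,0,0,0],[0,0,0,0,0,0],[0,0,0,0,0,0],[0,0,0,0,0,0],[0,0,0,0,0,0],[0,0,0,0,0,0],[0,0,0,0,0,0]]'
python3 -c "
from h import *
copper()
from cell import sign_off
print(sign_off())"
```

```text
clock: 31.72
position: [0.4332, -0.256, 0.1547]
ee_rot: [-2.317, -2.117, -0.006]
force: [0.6, -0.2, -5.4]
width: 0.172
gripper_force: 60.0
t 31.82 copper y mm [lo,med,hi,n] {'top': [-19.9, 13.2, 39.0, 307], 'scene': [-28.3, 8.7, 43.6, 311]}
the job is handed in; nothing more can be done
None
```

The job is handed in at about 32 s, with the tray still held at the reader: the roll has rested there for about 8 s, roughly 8 mm from the tray's middle between the blue lines, its coded face square to the lens, 75–80 mm from the glass and a few mm off centre; no verdict came back.

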